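# Load the curing rack with drained soap bars in batch order

### The job

The four soap bars in the cradles on the steel drip tray have drained; the one at the left end of the row is the oldest, the one at the right end the newest. Move them to the wooden curing rack in the same age order, one bar standing on edge in each pocket: the oldest in the pocket next to the blue clip, the newest in the pocket next to the white clip, the others between in order. Set each bar down on the floor of its pocket before you let go, for soap this fresh dents if it drops, and leave the bars standing free.

Things in the scene. Friction and masses are not known exactly. Their poses are not given: they have to be found in the camera images.
- bar_violet: loose lilac-violet soap bar standing on its long edge, 63 (x, length) x 26 (y, thickness) x 42 (z) mm, 110 g. Origin: centre of the edge it stands on. At the start it stands in the cradle of its colour. Grip it from above across its 26 mm thickness, fingertips at least 13 mm above its origin (clear of the walls round its foot).
- bar_tan: loose honey-brown soap bar standing on its long edge, 63 (x, length) x 26 (y, thickness) x 42 (z) mm, 110 g. Origin: centre of the edge it stands on. At the start it stands in the cradle of its colour. Grip it from above across its 26 mm thickness, fingertips at least 13 mm above its origin (clear of the walls round its foot).
- bar_cream: loose cream-white soap bar standing on its long edge, 63 (x, length) x 26 (y, thickness) x 42 (z) mm, 110 g. Origin: centre of the edge it stands on. At the start it stands in the cradle of its colour. Grip it from above across its 26 mm thickness, fingertips at least 13 mm above its origin (clear of the walls round its foot).
- bar_charcoal: loose charcoal-black soap bar standing on its long edge, 63 (x, length) x 26 (y, thickness) x 42 (z) mm, 110 g. Origin: centre of the edge it stands on. At the start it stands in the cradle of its colour. Grip it from above across its 26 mm thickness, fingertips at least 13 mm above its origin (clear of the walls round its foot).
- cradle_violet: fixed grey cradle under the lilac-violet bar, 80 (x) x 46 (y) x 19 (z) mm; origin under its centre, 3 mm above the table. Bar seat 10 mm above the origin, cheeks 9 mm higher, 32 mm apart. Four like cradles stand in a row along their y, 66 mm apart, on a steel drip tray (112 x 290 mm, rim 11 mm high); +y points to the left end of the row.
- cradle_tan: fixed grey cradle under the honey-brown bar, 80 (x) x 46 (y) x 19 (z) mm; origin under its centre, 3 mm above the table. Bar seat 10 mm above the origin, cheeks 9 mm higher, 32 mm apart. Four like cradles stand in a row along their y, 66 mm apart, on a steel drip tray (112 x 290 mm, rim 11 mm high); +y points to the left end of the row.
- cradle_cream: fixed grey cradle under the cream-white bar, 80 (x) x 46 (y) x 19 (z) mm; origin under its centre, 3 mm above the table. Bar seat 10 mm above the origin, cheeks 9 mm higher, 32 mm apart. Four like cradles stand in a row along their y, 66 mm apart, on a steel drip tray (112 x 290 mm, rim 11 mm high); +y points to the left end of the row.
- cradle_charcoal: fixed grey cradle under the charcoal-black bar, 80 (x) x 46 (y) x 19 (z) mm; origin under its centre, 3 mm above the table. Bar seat 10 mm above the origin, cheeks 9 mm higher, 32 mm apart. Four like cradles stand in a row along their y, 66 mm apart, on a steel drip tray (112 x 290 mm, rim 11 mm high); +y points to the left end of the row.
- rack: fixed pine curing rack, 110 (x) x 262 (y) x 32 (z) mm; origin under its centre, on the table. Four pockets in a row, centres at x = 0, y = +93, +31, -31, -93 mm, each 90 (x) x 44 (y) mm; slatted floor 20 mm above the origin, walls 12 mm higher. A bar stands with its length along the rack's x. +y is the left end seen from the robot.
- blue_clip: fixed blue plastic clip, 44 x 23 mm from above, on top of one end board of the rack (rack y = +123 or -123 mm; top 35 mm above the table): the end for the oldest bar. A like white clip sits on the other end board. Origin: centre of its underside.

How it is judged (in metres and radians):
At the end, for the whole second after the job is handed in: Each bar stands upright (0.15 rad) on the floor of its own rack pocket (height within 5 mm, centre within 16 mm along and 13 mm across it), at rest and let go; from the blue clip to the white clip the bars follow the order of their cradles from left to right (x of bar_violet in the frame of rack between -0.016 and 0.016 m and z of bar_violet in the frame of rack between 0.015 and 0.025 m and angle between each of bar_violet, bar_tan, bar_cream, bar_charcoal's own z axis and vertical below 0.15 rad and (horizontal distance between bar_violet and blue_clip between 0.017 and 0.043 m or horizontal distance between bar_violet and blue_clip between 0.079 and 0.105 m or horizontal distance between bar_violet and blue_clip between 0.141 and 0.167 m or horizontal distance between bar_violet and blue_clip between 0.203 and 0.229 m) and linear speed of each of bar_violet, bar_tan, bar_cream, bar_charcoal below 0.03 m/s and angular speed of each of bar_violet, bar_tan, bar_cream, bar_charcoal below 0.3 rad/s and contact force between each of bar_violet, bar_tan, bar_cream, bar_charcoal and the fingers below 0.1 N and x of bar_tan in the frame of rack between -0.016 and 0.016 m and z of bar_tan in the frame of rack between 0.015 and 0.025 m and (horizontal distance between bar_tan and blue_clip between 0.017 and 0.043 m or horizontal distance between bar_tan and blue_clip between 0.079 and 0.105 m or horizontal distance between bar_tan and blue_clip between 0.141 and 0.167 m or horizontal distance between bar_tan and blue_clip between 0.203 and 0.229 m) and x of bar_cream in the frame of rack between -0.016 and 0.016 m and z of bar_cream in the frame of rack between 0.015 and 0.025 m and (horizontal distance between bar_cream and blue_clip between 0.017 and 0.043 m or horizontal distance between bar_cream and blue_clip between 0.079 and 0.105 m or horizontal distance between bar_cream and blue_clip between 0.141 and 0.167 m or horizontal distance between bar_cream and blue_clip between 0.203 and 0.229 m) and x of bar_charcoal in the frame of rack between -0.016 and 0.016 m and z of bar_charcoal in the frame of rack between 0.015 and 0.025 m and (horizontal distance between bar_charcoal and blue_clip between 0.017 and 0.043 m or horizontal distance between bar_charcoal and blue_clip between 0.079 and 0.105 m or horizontal distance between bar_charcoal and blue_clip between 0.141 and 0.167 m or horizontal distance between bar_charcoal and blue_clip between 0.203 and 0.229 m) and (y of cradle_violet in the frame of cradle_tan below 0 m or (horizontal distance between bar_violet and blue_clip below 0.061 m and horizontal distance between bar_tan and blue_clip above 0.061 m) or (horizontal distance between bar_violet and blue_clip below 0.123 m and horizontal distance between bar_tan and blue_clip above 0.123 m) or (horizontal distance between bar_violet and blue_clip below 0.185 m and horizontal distance between bar_tan and blue_clip above 0.185 m)) and (y of cradle_violet in the frame of cradle_cream below 0 m or (horizontal distance between bar_violet and blue_clip below 0.061 m and horizontal distance between bar_cream and blue_clip above 0.061 m) or (horizontal distance between bar_violet and blue_clip below 0.123 m and horizontal distance between bar_cream and blue_clip above 0.123 m) or (horizontal distance between bar_violet and blue_clip below 0.185 m and horizontal distance between bar_cream and blue_clip above 0.185 m)) and (y of cradle_violet in the frame of cradle_charcoal below 0 m or (horizontal distance between bar_violet and blue_clip below 0.061 m and horizontal distance between bar_charcoal and blue_clip above 0.061 m) or (horizontal distance between bar_violet and blue_clip below 0.123 m and horizontal distance between bar_charcoal and blue_clip above 0.123 m) or (horizontal distance between bar_violet and blue_clip below 0.185 m and horizontal distance between bar_charcoal and blue_clip above 0.185 m)) and (y of cradle_tan in the frame of cradle_violet below 0 m or (horizontal distance between bar_tan and blue_clip below 0.061 m and horizontal distance between bar_violet and blue_clip above 0.061 m) or (horizontal distance between bar_tan and blue_clip below 0.123 m and horizontal distance between bar_violet and blue_clip above 0.123 m) or (horizontal distance between bar_tan and blue_clip below 0.185 m and horizontal distance between bar_violet and blue_clip above 0.185 m)) and (y of cradle_tan in the frame of cradle_cream below 0 m or (horizontal distance between bar_tan and blue_clip below 0.061 m and horizontal distance between bar_cream and blue_clip above 0.061 m) or (horizontal distance between bar_tan and blue_clip below 0.123 m and horizontal distance between bar_cream and blue_clip above 0.123 m) or (horizontal distance between bar_tan and blue_clip below 0.185 m and horizontal distance between bar_cream and blue_clip above 0.185 m)) and (y of cradle_tan in the frame of cradle_charcoal below 0 m or (horizontal distance between bar_tan and blue_clip below 0.061 m and horizontal distance between bar_charcoal and blue_clip above 0.061 m) or (horizontal distance between bar_tan and blue_clip below 0.123 m and horizontal distance between bar_charcoal and blue_clip above 0.123 m) or (horizontal distance between bar_tan and blue_clip below 0.185 m and horizontal distance between bar_charcoal and blue_clip above 0.185 m)) and (y of cradle_cream in the frame of cradle_violet below 0 m or (horizontal distance between bar_cream and blue_clip below 0.061 m and horizontal distance between bar_violet and blue_clip above 0.061 m) or (horizontal distance between bar_cream and blue_clip below 0.123 m and horizontal distance between bar_violet and blue_clip above 0.123 m) or (horizontal distance between bar_cream and blue_clip below 0.185 m and horizontal distance between bar_violet and blue_clip above 0.185 m)) and (y of cradle_cream in the frame of cradle_tan below 0 m or (horizontal distance between bar_cream and blue_clip below 0.061 m and horizontal distance between bar_tan and blue_clip above 0.061 m) or (horizontal distance between bar_cream and blue_clip below 0.123 m and horizontal distance between bar_tan and blue_clip above 0.123 m) or (horizontal distance between bar_cream and blue_clip below 0.185 m and horizontal distance between bar_tan and blue_clip above 0.185 m)) and (y of cradle_cream in the frame of cradle_charcoal below 0 m or (horizontal distance between bar_cream and blue_clip below 0.061 m and horizontal distance between bar_charcoal and blue_clip above 0.061 m) or (horizontal distance between bar_cream and blue_clip below 0.123 m and horizontal distance between bar_charcoal and blue_clip above 0.123 m) or (horizontal distance between bar_cream and blue_clip below 0.185 m and horizontal distance between bar_charcoal and blue_clip above 0.185 m)) and (y of cradle_charcoal in the frame of cradle_violet below 0 m or (horizontal distance between bar_charcoal and blue_clip below 0.061 m and horizontal distance between bar_violet and blue_clip above 0.061 m) or (horizontal distance between bar_charcoal and blue_clip below 0.123 m and horizontal distance between bar_violet and blue_clip above 0.123 m) or (horizontal distance between bar_charcoal and blue_clip below 0.185 m and horizontal distance between bar_violet and blue_clip above 0.185 m)) and (y of cradle_charcoal in the frame of cradle_tan below 0 m or (horizontal distance between bar_charcoal and blue_clip below 0.061 m and horizontal distance between bar_tan and blue_clip above 0.061 m) or (horizontal distance between bar_charcoal and blue_clip below 0.123 m and horizontal distance between bar_tan and blue_clip above 0.123 m) or (horizontal distance between bar_charcoal and blue_clip below 0.185 m and horizontal distance between bar_tan and blue_clip above 0.185 m)) and (y of cradle_charcoal in the frame of cradle_cream below 0 m or (horizontal distance between bar_charcoal and blue_clip below 0.061 m and horizontal distance between bar_cream and blue_clip above 0.061 m) or (horizontal distance between bar_charcoal and blue_clip below 0.123 m and horizontal distance between bar_cream and blue_clip above 0.123 m) or (horizontal distance between bar_charcoal and blue_clip below 0.185 m and horizontal distance between bar_cream and blue_clip above 0.185 m))); the robot touches nothing.
It fails at once if the violet bar is let fall from over 2 cm: soap this fresh dents (contact force between bar_violet and the fingers below 0.1 N and linear speed of bar_violet above 0.6 m/s).
It fails at once if the tan bar is let fall from over 2 cm: soap this fresh dents (contact force between bar_tan and the fingers below 0.1 N and linear speed of bar_tan above 0.6 m/s).
It fails at once if the cream bar is let fall from over 2 cm: soap this fresh dents (contact force between bar_cream and the fingers below 0.1 N and linear speed of bar_cream above 0.6 m/s).
It fails at once if the charcoal bar is let fall from over 2 cm: soap this fresh dents (contact force between bar_charcoal and the fingers below 0.1 N and linear speed of bar_charcoal above 0.6 m/s).
It also fails if it takes over 125 s, if anything falls off the work surface, if the arm or the gripper's body presses on something with over 40 N, if the wrist force passes 120 N, or if a joint passes its speed limit or range.

### The arm

A 6-joint arm with a two-finger parallel gripper is mounted at the origin on a cart in front of the work surface, level with it; the furniture and walls round the work are solid. World frame = base frame: x ahead of the robot, y to its left, z up, the work surface at z = 0. Lengths are in m, angles in degrees, forces in N, time in s.
With the tool pointing down it reaches from about 0.4 to 0.825 m from the base axis. Payload 7 kg.
Tool frame: the origin (TCP) lies at the very end of the fingers, on their centre line; the grasp point (between the pads) lies 19 mm behind it (ctrl.pinch_z is the distance from the TCP to the grasp point, in m); z points along the fingers, x is the direction in which the jaws open and shut, and the axes are right-handed (so a half turn about z gives the same grasp; the last joint's range is limited). The gripper opens to 88 mm and grips with 3 to 60 N. Pads are 19 mm wide; open, the fingers measure 130 mm over their backs; the gripper's body (78 mm by 193 mm) begins 47 mm behind the grasp point.
Start: joints at [86.522, 20.546, 0.682, 0, -70.136, -16.507], TCP at [0.231, 0.634, 0.227] pointing down, gripper open.
Joint ranges: [-176.03, 176.03], [-82.01, 121.73], [-58.28, 71.71], [-173.87, 95.51], [-174.79, -0.11], [-173.66, 173.66]. Speed limits (degrees/s): [136.94, 136.94, 172.46, 180, 180, 180].

### API

Orientations are given as [roll, pitch, yaw] about the fixed x, y, z axes, in that order (R = Rz(yaw) Ry(pitch) Rx(roll)).
In Python, from plant import ctrl gives the robot as it stands.
- The arm moves only by the tool carry_out, never from a script. Its argument "increments" is a list of rows, each a list of 7 numbers: the turn, a rotation vector about the world's x, y, z in degrees, then the shift along the world's x, y, z in mm, then the closure, from 0 (fully open) to 1 (shut). In form: [[ax, ay, az, dx, dy, dz, grip], ...]. A call has 1 to 20 rows; each row is the pose to reach, as a shift and turn from the pose commanded when the call began; what a row does not reach only later rows make up. A row lasts 1/8 s, in which the tool goes at most 62.5 mm and 10.7 degrees, less where a joint would pass 70% of its speed; a pose out of reach is approached as far as the arm can. A call with a gripper value outside its range is refused whole. The fingers move at their own pace and stop on an object; the grip force is fixed at half the most. Time passes only in rows, so rows that repeat a pose let the fingers close. It gives the time, the measured TCP pose, the force and the opening at its end, in the units of the state.
- ctrl.get_obs(): the state, without advancing time (a new reading comes with each control period).
- ctrl.snapshot(name): name is "side" or "top"; returns a dict with "pixels" (420x560x3 uint8, blue, green, red), "intrinsics" (3x3 intrinsics, pixels), "dist" ([k1, k2, p1, p2, k3] as OpenCV has them; the pictures are not rectified), "rvec" (rotation vector, rad) and "tvec" (3), from world to camera coordinates, as OpenCV has them. Camera axes: x right, y down, z forward; pixel columns grow to the right and rows downward; lengths in m; the calibration is good to about 2 mm. A picture is of the moment at which its call begins. There is no depth.
- ctrl.close_job(): hands the job in, once; it reports no verdict.
Trained networks look in a picture, given as the dict that the camera call returned (one of the last four; its "shot" number tells which), for a name from the list of things; names that differ only in an ending like _2 or _b are one class to them, and where a whole thing is asked for, a point or a joint stands for the part that bears it (a point fixed in the world has none). Each returns a list of dicts, best first, with "confidence" (0 to 1); they miss things now and then, are a little off and sometimes report something else, mostly with a low value. They report only what shows in the picture. A call takes as long as a camera call.
- ctrl.search_frame(picture, label): "centre" ([x, y, z] in m, in world coordinates, good to about 4 mm: the middle of the surface that is visible of it).
- ctrl.outline_of(picture, label): "pixels" (420x560 bool, what is visible of it).
The state is a dict: "clock": time; "joint_pos": joint angles; "qvel": joint speeds; "tau": joint torques, N m; "tool_pos": TCP position; "orientation": TCP orientation; "force": force on the tool from outside, world axes, zero at the start; "moment": the same for the moment, N m; "opening": finger opening in m.
Only numpy, scipy, OpenCV 4.12 (cv2) and the standard library are available. Lean on these libraries where they do the work, as an engineer would, in place of code of your own. Each camera call takes 0.05 s, during which the arm holds its last target. There are 200 camera calls.

## Working session

There is one attempt and no reset: what is moved stays moved. The work goes in short steps, Python scripts to look and compute and a tool call to move; the robot and the scene stay as the last step left them, time stands still between calls to the robot, and variables do not carry over. Pictures are saved under pics/ and viewed, about 12 in all and at most 16, crops included, and the job is handed in when it is done.

Besides the shell and the picture viewer there is one more tool, called after "Call:" as name([rows], argument=value, ...), one row to a line, values as JSON. carry_out: Moves the arm, as the interface text tells. Its arguments: {"type":"object","properties":{"increments":{"type":"array"}},"required":["increments"]}

```bash
ls; mkdir -p pics
cat > h.py <<'E'
import numpy as np, cv2
from plant import ctrl
def cam(n):
    s=ctrl.snapshot(n); s['R']=cv2.Rodrigues(np.array(s['rvec'],float))[0]; return s
def ray(s,uv,z):
    p=cv2.undistortPoints(np.array(uv,float).reshape(-1,1,2),np.array(s['intrinsics']),np.array(s['dist'])).reshape(-1,2)
    d=np.c_[p,np.ones(len(p))]@s['R']; c=-s['R'].T@np.array(s['tvec']).ravel()
    return c+d*((z-c[2])/d[:,2])[:,None]
def proj(s,P):
    return cv2.projectPoints(np.array(P,float).reshape(-1,1,3),np.array(s['rvec']),np.array(s['tvec']),np.array(s['intrinsics']),np.array(s['dist']))[0].reshape(-1,2)
E
python3 - <<'E'
from h import *
np.set_printoptions(precision=4,suppress=True)
o=ctrl.get_obs(); print({k:np.round(v,3) for k,v in o.items()})
N=['bar_violet','bar_tan','bar_cream','bar_charcoal','cradle_violet','cradle_tan','cradle_cream','cradle_charcoal','rack','blue_clip']
for n in ['top','side']:
    s=cam(n); cv2.imwrite(f'pics/{n}0.png',s['pixels'])
    print(n,-s['R'].T@np.array(s['tvec']).ravel())
    for l in N:
        r=ctrl.search_frame(s,l); print(l,[(np.round(a['centre'],3),round(a['confidence'],2)) for a in r[:2]])
        if n=='top':
            m=ctrl.outline_of(s,l)
            for a in m[:1]:
                q=a['pixels'].astype(np.uint8); 
                if q.sum()>10: print('   ',cv2.minAreaRect(cv2.findNonZero(q)),q.sum(),a['confidence'])
E
```

```text
pics
{'clock': np.float64(0.0), 'joint_pos': array([ 86.523,  20.592,   0.634,  -0.022, -70.135, -16.506]), 'qvel': array([ 0.027, -0.11 ,  0.029,  0.036,  0.032,  0.004]), 'tau': array([  0.001, -58.272,  29.306,   6.997,   0.007,  -0.   ]), 'tool_pos': array([0.231, 0.634, 0.226]), 'orientation': array([-179.993,   -0.096, -109.991]), 'force': array([0.281, 1.016, 0.607]), 'moment': array([-0.002, -0.012,  0.002]), 'opening': np.float64(0.088)}
top [ 0.304  -0.0033  1.2606]
bar_violet [(array([ 0.51 , -0.081,  0.058]), 0.82), (array([0.484, 0.181, 0.028]), 0.74)]
    ((309.1216125488281, 196.270263671875), (12.494322776794434, 28.441024780273438), 9.462323188781738) 336 0.67
bar_tan [(array([ 0.484, -0.277,  0.057]), 0.68)]
    ((393.97296142578125, 208.66217041015625), (13.97391414642334, 27.619029998779297), 9.462322235107422) 368 0.55
bar_cream [(array([ 0.488, -0.21 ,  0.054]), 0.66)]
    ((365.85784912109375, 207.48985290527344), (13.180704116821289, 27.643856048583984), 4.085616588592529) 345 0.72
bar_charcoal [(array([ 0.502, -0.151,  0.058]), 0.53), (array([ 0.488, -0.275, 
[... 1155 characters left out ...]
.413818359375, 221.46551513671875), (10.39893913269043, 18.383838653564453), 21.801406860351562) 180 0.46
side [0.4566 0.7824 0.4305]
bar_violet [(array([ 0.516, -0.071,  0.042]), 0.6)]
bar_tan [(array([ 0.492, -0.272,  0.05 ]), 0.45)]
bar_cream [(array([ 0.488, -0.202,  0.052]), 0.66)]
bar_charcoal [(array([ 0.502, -0.141,  0.055]), 0.86)]
cradle_violet [(array([ 0.516, -0.062,  0.014]), 0.59)]
cradle_tan [(array([ 0.457, -0.278,  0.011]), 0.49), (array([ 0.515, -0.072,  0.042]), 0.28)]
cradle_cream [(array([ 0.457, -0.188,  0.013]), 0.51)]
cradle_charcoal []
rack [(array([0.485, 0.21 , 0.027]), 0.93), (array([ 0.492, -0.271,  0.051]), 0.69)]
blue_clip [(array([0.452, 0.072, 0.039]), 0.69)]
```

```bash
cat > fit.py <<'E'
from h import *
from scipy.optimize import least_squares
def rowfit(s,uv,z):
    # bars' top-face centres at height z -> world points
    return ray(s,uv,z)
E
python3 - <<'E'
from h import *
np.set_printoptions(precision=4,suppress=True)
s=cam('top'); 
im=cv2.resize(s['pixels'][150:262,120:420],None,fx=2.6,fy=2.6,interpolation=cv2.INTER_CUBIC); 
s2=cam('side'); cv2.imwrite('pics/a.png',np.vstack([im,cv2.resize(s2['pixels'][:,:],(im.shape[1],im.shape[1]*3//4))[150:450]]))
for l in ['violet','charcoal','cream','tan']:
    m=ctrl.outline_of(s,'bar_'+l)[0]['pixels'].astype(np.uint8)
    r=cv2.minAreaRect(cv2.findNonZero(m)); 
    M=cv2.moments(m,True); c=(M['m10']/M['m00'],M['m01']/M['m00'])
    print(l,ray(s,[c,r[0]],.055))
for l,z in [('rack',.032),('blue_clip',.035)]:
    m=ctrl.outline_of(s,l)[0]['pixels'].astype(np.uint8)
    r=cv2.minAreaRect(cv2.findNonZero(m)); b=ray(s,cv2.boxPoints(r),z); print(l,b,b.mean(0),np.linalg.norm(b[1]-b[0]),np.linalg.norm(b[2]-b[1]),r[2])
E
```

```text
violet [[ 0.5107 -0.084   0.055 ]
 [ 0.5104 -0.0843  0.055 ]]
charcoal [[ 0.5006 -0.1462  0.055 ]
 [ 0.5003 -0.1462  0.055 ]]
cream [[ 0.4867 -0.2125  0.055 ]
 [ 0.4876 -0.2116  0.055 ]]Traceback (most recent call last):
  File "<stdin>", line 7, in <module>
IndexError: list index out of range
```

View pics/a.png

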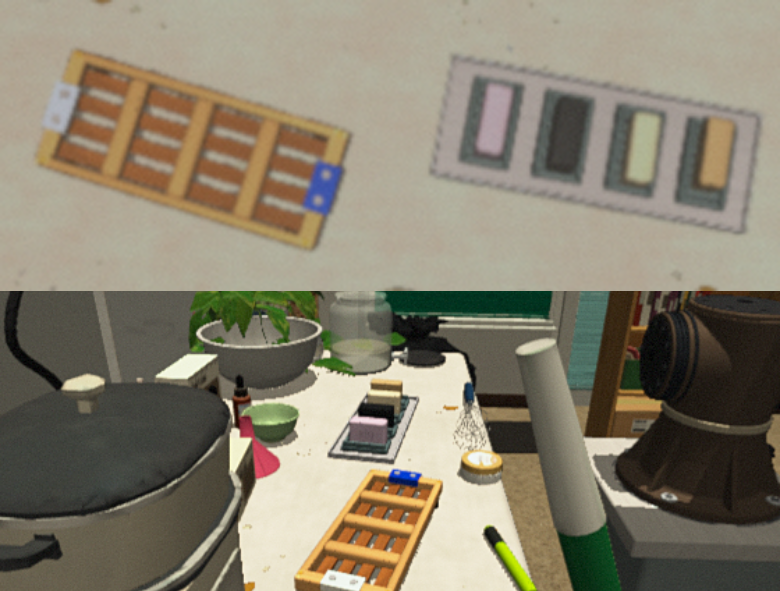

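```bash
cat > fit.py <<'E'
from h import *
from scipy.optimize import minimize
def box(lx,ly,z0,z1,x,y,a):
    c=np.array([[sx*lx/2,sy*ly/2,z] for sx in(-1,1) for sy in(-1,1) for z in(z0,z1)])
    R=np.array([[np.cos(a),-np.sin(a)],[np.sin(a),np.cos(a)]]); c[:,:2]=c[:,:2]@R.T+[x,y]; return c
def hullmask(s,P,k=8):
    h=cv2.convexHull((proj(s,P)+.5).astype(np.float32)); m=np.zeros((420*k//1,560*k),np.uint8)
    cv2.fillConvexPoly(m,np.round(h*k).astype(np.int32),1); return cv2.resize(m.astype(np.float32),(560,420),interpolation=cv2.INTER_AREA)
def fit(s,mask,lx,ly,z0,z1,g,hull=False):
    m=mask.astype(np.uint8)
    if hull:
        hh=cv2.convexHull(cv2.findNonZero(m)); m=np.zeros_like(m); cv2.fillConvexPoly(m,hh,1)
    m=m.astype(np.float32)
    f=lambda p: np.abs(hullmask(s,box(lx,ly,z0,z1,p[0]/100,p[1]/100,p[2]/10))-m).sum()
    g=[g[0]*100,g[1]*100,g[2]*10]
    r=minimize(f,g,method='Nelder-Mead',options=dict(initial_simplex=np.array(g)+np.array([[0,0,0],[.8,0,0],[0,.8,0],[0,0,.8]])))
    return r.x[0]/100,r.x[1]/100,np.degrees(r.x[2]/10),r.fun/m.sum()
E
python3 - <<'E'
from fit import *
np.set_printoptions(precision=4,suppress=True)
G=dict(violet=(.51,-.084),charcoal=(.5,-.146),cream=(.487,-.211),tan=(.484,-.275))
for t in range(2):
    s=cam('top')
    for l,g in G.items():
        r=ctrl.outline_of(s,'bar_'+l)
        if r: print(l,np.round(fit(s,r[0]['pixels'],.063,.026,.022,.055,(*g,-.17)),4),round(r[0]['confidence'],2))
    r=ctrl.outline_of(s,'rack')
    if r: print('rack',np.round(fit(s,r[0]['pixels'],.110,.262,.0,.032,(.48,.18,-.29),True),4))
    r=ctrl.outline_of(s,'blue_clip')
    if r: print('clip',np.round(fit(s,r[0]['pixels'],.044,.023,.032,.035,(.45,.061,-.29),True),4))
E
```

```text
violet [  0.5128  -0.0841 -11.5689   0.195 ] 0.9
charcoal [  0.5026  -0.1479 -11.4965   0.1618] 0.84
cream [ 0.4911 -0.2154 -7.2378  0.1917] 0.72
tan [ 0.4892 -0.2803 -9.9718  0.1206] 0.62
rack [  0.4839   0.1826 -15.5663   0.0209]
clip [  0.4514   0.0642 -16.7165   0.1208]
violet [  0.5131  -0.0843 -10.2064   0.1689] 0.76
charcoal [ 0.5021 -0.148  -7.3733  0.1171] 0.57
cream [ 0.4917 -0.2149 -7.5587  0.146 ] 0.65
tan [  0.5056  -0.2347 -48.6254   2.0857] 0.66
rack [  0.4836   0.184  -15.3184   0.0265]
```

Run:
```python
from fit import *
s=cam('top'); cv2.imwrite('pics/full.png',s['pixels'])
print(proj(s,[[.231,.634,.227],[0,0,0],[0,0,.4],[.4,.28,.2],[.48,.18,.03]]))
```

```text
[[-39.88961664 307.03335496]
 [265.87276309 419.14929661]
 [263.62744946 477.77962859]
 [129.90497426 233.60315442]
 [193.53221772 207.75273524]]
```

View pics/full.png

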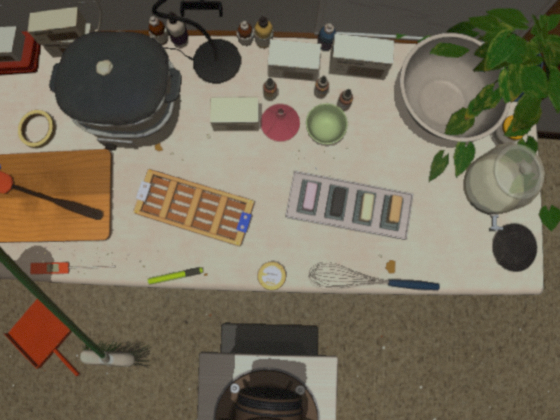

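View pics/side0.png

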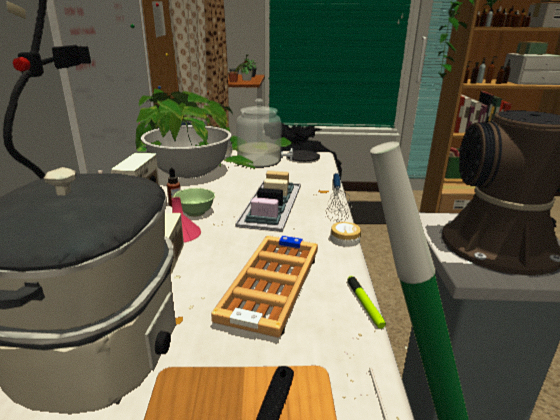

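Run:
```python
from fit import *
np.set_printoptions(precision=2,suppress=True)
t=cam('top'); s=cam('side'); 
c=-s['R'].T@np.array(s['tvec']).ravel()
for uv in [(387,150),(420,275),(435,350)]:
    p=ray(s,[uv],-.5)[0]; d=p-c; d/=np.linalg.norm(d)
    if d[2]>0: d=-d
    for k in np.arange(.1,1.3,.15):
        q=c+d*k; print(uv,q,proj(t,[q])[0])
print(proj(s,[[.231,.634,.227],[.231,.634,.4],[0.15,.4,.5],[0,0,0.2],[0,0,.5]]))
```

```text
(387, 150) [0.43 0.69 0.4 ] [-101.65  194.65]
(387, 150) [0.4  0.55 0.36] [-33.47 219.08]
(387, 150) [0.36 0.41 0.32] [ 43.22 243.83]
(387, 150) [0.33 0.27 0.28] [122.55 267.68]
(387, 150) [0.3  0.13 0.24] [200.65 289.92]
(387, 150) [ 0.26 -0.01  0.2 ] [275.03 310.1 ]
(387, 150) [ 0.23 -0.15  0.16] [344.13 328.02]
(387, 150) [ 0.19 -0.29  0.12] [407.04 343.59]
(420, 275) [0.43 0.7  0.38] [-99.98 200.76]
(420, 275) [0.38 0.58 0.3 ] [-32.99 232.6 ]
(420, 275) [0.33 0.46 0.22] [ 36.6  262.31]
(420, 275) [0.29 0.35 0.14] [103.61 288.99]
(420, 275) [0.24 0.23 0.06] [165.73 312.48]
(420, 275) [ 0.19  0.11 -0.01] [222.16 332.92]
(420, 275) [ 0.15 -0.01 -0.09] [272.8  350.59]
(420, 275) [ 0.1  -0.13 -0.17] [317.95 365.8 ]
(435, 350) [0.42 0.71 0.37] [-100.48  202.74]
(435, 350) [0.37 0.61 0.27] [-36.55 236.35]
(435, 350) [0.32 0.51 0.17] [ 27.47 266.6 ]
(435, 350) [0.28 0.4  0.08] [ 87.31 293.02]
(435, 350) [ 0.23  0.3  -0.02] [141.53 315.82]
(435, 350) [ 0.18  0.2  -0.12] [189.93 335.37]
(435, 350) [ 0.13  0.09 -0.22] [232.85 352.14]
(435, 350) [ 0.08 -0.01 -0.31] [270.8  366.52]
[[711.27 453.83]
 [941.22 126.65]
 [697.34 -73.06]
 [522.18 155.16]
 [570.59 -20.32]]
```

Run:
```python
from fit import *
np.set_printoptions(precision=3,suppress=True)
t=cam('top'); s=cam('side')
def pl(v,a,b):
    c=-v['R'].T@np.array(v['tvec']).ravel(); p=ray(v,[a,b],-.3)-c; n=np.cross(p[0],p[1]); n/=np.linalg.norm(n); return n,n@c
for ta,tb in [((1,250),(98,352)),((0,246),(98,354)),((2,254),(98,350))]:
    n1,d1=pl(t,ta,tb); n2,d2=pl(s,(386,150),(443,400))
    for z in (.5,.4,.36,.3,.2,.1,0,-.3,-.8):
        p=np.linalg.solve([n1,n2,[0,0,1]],[d1,d2,z]); print(p,proj(s,[p])[0],proj(t,[p])[0],np.hypot(*p[:2]),np.degrees(np.arctan2(p[1],p[0])))
```

```text
[0.442 0.518 0.5  ] [ 323.855 -123.921] [-57.186 181.387] 0.68074323531164 49.49750403823554
[0.409 0.526 0.4  ] [370.007  79.644] [-32.807 211.088] 0.6664197857843678 52.14462133559912
[0.396 0.53  0.36 ] [385.151 146.267] [-23.967 221.487] 0.6611005914781327 53.23460665546552
[0.376 0.535 0.3  ] [405.178 234.248] [-11.628 235.726] 0.6535793656040297 54.90184063354903
[0.343 0.543 0.2  ] [432.935 355.941] [  6.695 256.346] 0.6423109225274071 57.7626354944649
[0.309 0.552 0.1  ] [455.431 454.364] [ 22.582 273.781] 0.6326984534901369 60.71792748508834
[0.276 0.56  0.   ] [474.048 535.685] [ 36.424 288.67 ] 0.6248183917713792 63.756032943701804
[ 0.177  0.586 -0.3  ] [514.664 712.67 ] [ 68.741 322.46 ] 0.6121684069058245 73.21450049787263
[ 0.011  0.629 -0.8  ] [554.91  887.501] [103.474 357.423] 0.6289705402745108 89.00255561814606
[0.44  0.506 0.5  ] [ 325.445 -116.895] [-51.458 182.553] 0.670827608062054 48.96139845110959
[0.408 0.516 0.4  ] [369.559  77.669] [-28.142 212.098] 0.6577551050089773 51.71474943602424
[0.394 0.52  0.36 ] [384.28  142.439] [-19.721 222.42 ] 0.652963106574
[... 730 characters left out ...]
09.913] 0.6766102220947722 52.63386670087421
[0.397 0.54  0.36 ] [386.246 151.082] [-28.888 220.398] 0.670678502288021 53.67832635399947
[0.377 0.544 0.3  ] [406.721 241.019] [-15.864 234.774] 0.6622080189627338 55.27920901951935
[0.344 0.551 0.2  ] [434.641 363.412] [  3.534 255.626] 0.6492782510839357 58.03599375122775
[0.31  0.557 0.1  ] [456.889 460.738] [ 20.396 273.279] 0.6379104588414699 60.89786827644242
[0.277 0.564 0.   ] [475.049 540.054] [ 35.114 288.369] 0.6281894450599353 63.85590220395425
[ 0.176  0.584 -0.3  ] [513.894 709.323] [ 69.545 322.644] 0.6096285511200737 73.17864994327566
[ 0.009  0.616 -0.8  ] [551.365 872.125] [106.618 358.125] 0.6163194575601737 89.15214240521894
```

Call:
carry_out([
  [0,0,0,-15,-40,5,0.5],
  [0,0,0,-30,-90,10,0.5],
  [0,0,0,-50,-145,15,0.5],
  [0,0,0,-68,-195,20,0.5],
  [0,0,0,-60,-230,20,0.5],
  [0,0,0,-25,-250,20,0.5],
  [0,0,0,15,-265,20,0.5],
  [0,0,2,55,-290,20,0.5],
  [0,0,4,90,-320,20,0.5],
  [0,0,6,125,-355,20,0.5],
  [0,0,8,155,-395,20,0.5],
  [0,0,10,180,-440,20,0.5],
  [0,0,10,200,-487,20,0.5],
  [0,0,10,215,-535,10,0.5],
  [0,0,10,228,-582,5,0.5],
  [0,0,10,242,-630,0,0.5],
  [0,0,10,258,-675,-30,0.5],
  [0,0,10,272,-703,-50,0.5],
  [0,0,10,282,-718,-70,0.5],
  [0,0,10,282,-718,-77,0.5],
])

```text
clock: 5.35
tool_pos: [0.5123, -0.0847, 0.1482]
orientation: [179.9, -0.0, -100.1]
force: [0.2, -0.3, -0.7]
opening: 0.0437
```

Call:
carry_out([
  [0,0,0,1,1,-30,0.5],
  [0,0,0,1,1,-60,0.5],
  [0,0,0,1,1,-76,0.5],
  [0,0,0,1,1,-76,0.5],
])

```text
clock: 5.85
tool_pos: [0.513, -0.0821, 0.0731]
orientation: [179.9, -0.0, -99.9]
force: [0.7, 0.3, -0.2]
opening: 0.044
```

Run:
```python
from fit import *
t=cam('top'); s=cam('side')
a=cv2.resize(s['pixels'][150:250,220:340],(480,400),interpolation=cv2.INTER_CUBIC)
b=cv2.resize(t['pixels'][160:240,260:420],(640,320),interpolation=cv2.INTER_CUBIC)[:, :]
cv2.imwrite('pics/b.png',np.vstack([a,cv2.resize(b,(480,240))]))
```

```text
(no output)
```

View pics/b.png

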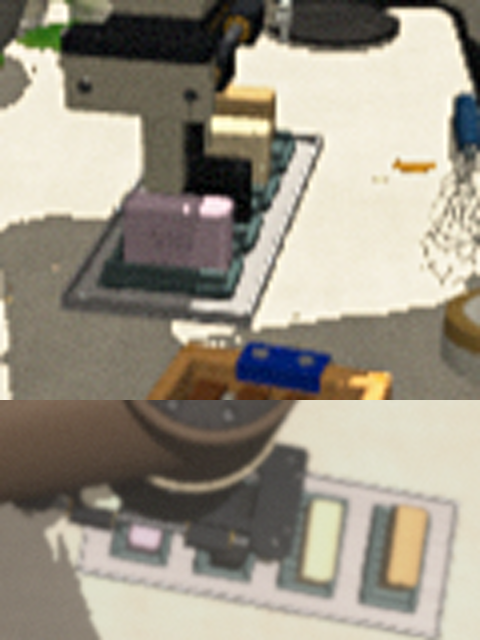

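Run:
```python
from fit import *
np.set_printoptions(precision=1,suppress=True)
o=ctrl.get_obs(); print(o['tool_pos'],o['joint_pos'])
t=cam('top'); s=cam('side')
c=np.array(o['tool_pos']); j=np.array([-np.sin(np.radians(-10)),np.cos(np.radians(-10)),0])
P=[c,c+j*.022,c+j*.043,c-j*.022,c-j*.043,c+[0,0,.066],c+j*.096+[0,0,.066],c-j*.096+[0,0,.066],[.513,-.084,.055]]
print((proj(s,P)-[220,150])*4); print((proj(t,P)-[260,160])*3+[0,400])
```

```text
[ 0.5 -0.1  0.1] [ 12.5  15.  -30.    0.  -45.   67.5]
[[172.6 169. ]
 [163.3 183.4]
 [154.1 197.7]
 [181.5 155.2]
 [189.6 142.6]
 [172.3  60. ]
 [127.3 118.6]
 [209.5  11.5]
 [175.  198.9]]
[[148.  499.2]
 [118.9 493.2]
 [ 91.1 487.5]
 [177.1 505.1]
 [204.8 510.8]
 [154.5 482.9]
 [ 20.2 455.5]
 [288.4 510.4]
 [148.6 505.3]]
```

Call:
carry_out([
  [0,0,0,0,-1,-15,0.5],
  [0,0,0,0,-1,-30,0.5],
  [0,0,0,0,-1,-44,0.5],
  [0,0,0,0,-1,-44,0.5],
  [0,0,0,0,-1,-44,0.9],
  [0,0,0,0,-1,-44,0.9],
  [0,0,0,0,-1,-44,0.9],
  [0,0,0,0,-1,-44,0.9],
])

```text
clock: 7.05
tool_pos: [0.514, -0.0837, 0.03]
orientation: [-180.0, 0.0, -100.0]
force: [-1.0, 0.1, 1.8]
opening: 0.0249
```

Call:
carry_out([
  [0,0,0,0,0,10,0.9],
  [0,0,0,0,0,35,0.9],
  [0,0,0,0,0,65,0.9],
  [0,0,0,-3,10,90,0.9],
  [0,0,-1,-12,40,100,0.9],
  [0,0,-2,-24,78,100,0.9],
  [0,0,-4,-36,116,100,0.9],
  [0,0,-5.5,-47,152,100,0.9],
  [0,0,-5.5,-54,172,90,0.9],
  [0,0,-5.5,-55,178,65,0.9],
  [0,0,-5.5,-55,178,50,0.9],
  [0,0,-5.5,-55,178,50,0.9],
])

```text
clock: 8.55
tool_pos: [0.4579, 0.094, 0.0792]
orientation: [179.9, -0.1, -105.5]
force: [0.3, -0.2, -0.7]
opening: 0.0248
```

Run:
```python
from fit import *
np.set_printoptions(precision=3,suppress=True)
o=ctrl.get_obs(); print(o['tool_pos'],o['force'])
t=cam('top'); s=cam('side')
a=cv2.resize(s['pixels'][190:340,200:340],(560,600),interpolation=cv2.INTER_CUBIC)
A=np.radians(-15.4);M=lambda x,y,z:[.4838+np.cos(A)*x-np.sin(A)*y,.1833+np.sin(A)*x+np.cos(A)*y,z]
# predicted pocket floors' outlines at top of wall
for yc in (-.093,-.031,.031,.093):
    q=proj(s,[M(sx*.045,yc+sy*.022,.032) for sx,sy in((-1,-1),(1,-1),(1,1),(-1,1))])
    cv2.polylines(a,[np.int32((q-[200,190])*4+2)],True,(0,255,0),1)
c=np.array(o['tool_pos'])
q=proj(s,box(.063,.026,c[2]-.017,c[2]+.025,c[0],c[1],A)); 
for p in (q-[200,190])*4+2: cv2.circle(a,tuple(int(v) for v in p),3,(0,0,255),1)
cv2.imwrite('pics/c.png',a)
```

```text
[0.458 0.094 0.079] [ 0.311 -0.187 -0.728]
```

View pics/c.png

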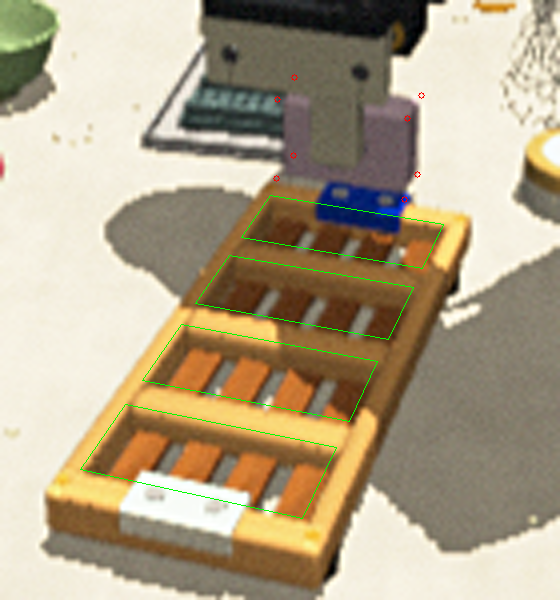

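Call:
carry_out([
  [0,0,0,1,0,-15,0.9],
  [0,0,0,1,0,-30,0.9],
  [0,0,0,1,0,-38,0.9],
  [0,0,0,1,0,-41,0.9],
  [0,0,0,1,0,-42.5,0.9],
  [0,0,0,1,0,-42.5,0.9],
])

```text
clock: 9.4
tool_pos: [0.4599, 0.0944, 0.0374]
orientation: [-180.0, 0.0, -105.5]
force: [-0.1, -0.0, -0.8]
opening: 0.0247
```

Call:
carry_out([
  [0,0,0,0,0,-0.7,0.9],
  [0,0,0,0,0,-0.7,0.9],
])

```text
clock: 9.65
tool_pos: [0.46, 0.0945, 0.037]
orientation: [-180.0, 0.0, -105.5]
force: [-2.9, -1.2, 5.2]
opening: 0.025
```

Call:
carry_out([
  [0,0,0,0,0,-0.7,0.9],
  [0,0,0,0,0,-0.7,0.9],
])

```text
clock: 9.9
tool_pos: [0.46, 0.0945, 0.0369]
orientation: [-180.0, 0.0, -105.5]
force: [-5.3, -1.3, 14.9]
opening: 0.025
```

Call:
carry_out([
  [0,0,0,0,0,0,0.53],
  [0,0,0,0,0,0,0.53],
  [0,0,0,0,0,0.5,0.53],
  [0,0,0,0,0,20,0.53],
  [0,0,0,0,0,50,0.53],
  [0,0,0,0,0,80,0.53],
  [0,0,1,4,-25,95,0.5],
  [0,0,2,12,-70,95,0.5],
  [0,0,3,20,-115,95,0.5],
  [0,0,4,28,-160,95,0.5],
  [0,0,5,36,-205,95,0.5],
  [0,0,5.5,42,-235,80,0.5],
  [0,0,5.5,42,-242,55,0.5],
  [0,0,5.5,42,-242,39,0.5],
  [0,0,5.5,42,-242,39,0.5],
])

```text
clock: 11.78
tool_pos: [0.5006, -0.1479, 0.0734]
orientation: [179.8, -0.0, -100.0]
force: [-0.1, -0.4, 0.5]
opening: 0.0438
```

```bash
cat > v.py <<'E'
import sys
from fit import *
np.set_printoptions(precision=3,suppress=True)
o=ctrl.get_obs(); c=np.array(o['tool_pos']); print(c,o['force'])
s=cam('side'); a=cv2.resize(s['pixels'][150:330,200:350],(600,720),interpolation=cv2.INTER_CUBIC)
A=np.radians(o['orientation'][2]+90)
j=np.array([-np.sin(A),np.cos(A),0])
pr=lambda P:(proj(s,P)-[200,150])*4+2
for p in pr([c,c+j*.022,c-j*.022]): cv2.circle(a,tuple(int(v) for v in p),3,(0,0,255),1)
for l in sys.argv[2:]:
    x,y,d=[float(v) for v in l.split(',')]
    cv2.polylines(a,[cv2.convexHull(np.int32(pr(box(.063,.026,.055,.055,x,y,np.radians(d)))))],True,(0,255,0),1)
cv2.imwrite(sys.argv[1],a[:600])
E
python3 v.py pics/d.png .5023,-.148,-10 .4914,-.215,-8.5 .489,-.280,-10
```

```text
[ 0.501 -0.148  0.073] [-0.069 -0.429  0.53 ]
```

View pics/d.png

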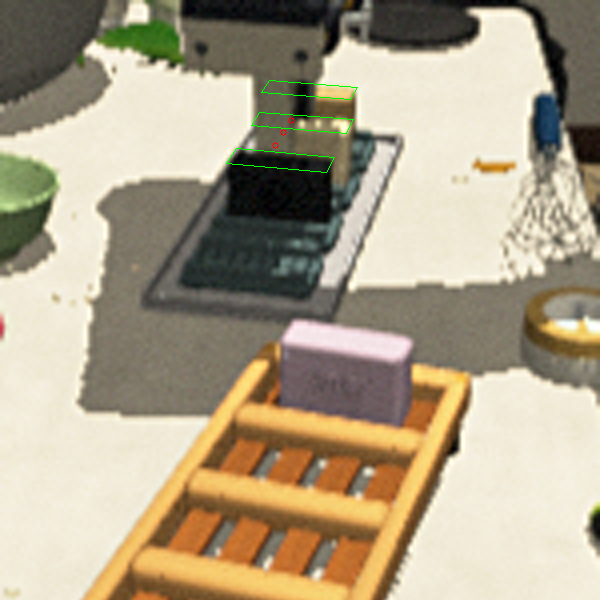

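Call:
carry_out([
  [0,0,0,1,0,-15,0.5],
  [0,0,0,1,0,-30,0.5],
  [0,0,0,1,0,-43.5,0.5],
  [0,0,0,1,0,-43.5,0.5],
  [0,0,0,1,0,-43.5,0.9],
  [0,0,0,1,0,-43.5,0.9],
  [0,0,0,1,0,-43.5,0.9],
  [0,0,0,1,0,-43.5,0.9],
])

```text
clock: 12.82
tool_pos: [0.5031, -0.1477, 0.0316]
orientation: [-179.9, 0.0, -100.0]
force: [-0.1, -0.1, 3.1]
opening: 0.0254
```

Call:
carry_out([
  [0,0,0,0,0,10,0.9],
  [0,0,0,0,0,35,0.9],
  [0,0,0,0,0,65,0.9],
  [0,0,0,-1,10,90,0.9],
  [0,0,-1,-4,40,100,0.9],
  [0,0,-2,-8,85,100,0.9],
  [0,0,-3,-12,130,100,0.9],
  [0,0,-4,-16,175,100,0.9],
  [0,0,-5,-20,220,100,0.9],
  [0,0,-5.5,-24,262,100,0.9],
  [0,0,-5.5,-27,290,95,0.9],
  [0,0,-5.5,-27,301,75,0.9],
  [0,0,-5.5,-27,301,45,0.9],
  [0,0,-5.5,-27,301,22,0.9],
  [0,0,-5.5,-27,301,12,0.9],
  [0,0,-5.5,-27,301,8,0.9],
  [0,0,-5.5,-27,301,7.5,0.9],
  [0,0,-5.5,-27,301,7.5,0.9],
])

```text
clock: 15.08
tool_pos: [0.4762, 0.1536, 0.0394]
orientation: [-180.0, 0.1, -105.5]
force: [-0.0, -0.0, -0.3]
opening: 0.0251
```

Call:
carry_out([
  [0,0,0,0,0,-0.8,0.9],
  [0,0,0,0,0,-0.8,0.9],
])

```text
clock: 15.32
tool_pos: [0.4761, 0.1536, 0.0386]
orientation: [-180.0, 0.1, -105.5]
force: [-1.3, -0.6, 6.9]
opening: 0.0251
```

Call:
carry_out([
  [0,0,0,0,0,-0.7,0.9],
  [0,0,0,0,0,-0.7,0.9],
])

```text
clock: 15.58
tool_pos: [0.4761, 0.1536, 0.0386]
orientation: [-179.9, 0.1, -105.5]
force: [-5.1, -0.5, 15.2]
opening: 0.0253
```

Call:
carry_out([
  [0,0,0,0,0,0,0.53],
  [0,0,0,0,0,0,0.53],
  [0,0,0,0,0,0.5,0.53],
  [0,0,0,0,0,20,0.53],
  [0,0,0,0,0,50,0.53],
  [0,0,0,0,0,80,0.53],
  [0,0,1,1,-25,95,0.5],
  [0,0,2,3,-70,95,0.5],
  [0,0,3,5,-120,95,0.5],
  [0,0,4,7,-170,95,0.5],
  [0,0,5,9,-220,95,0.5],
  [0,0,6,11,-270,95,0.5],
  [0,0,6,13,-320,90,0.5],
  [0,0,6,15,-355,75,0.5],
  [0,0,6,15,-368,50,0.5],
  [0,0,6,15,-368,37,0.5],
  [0,0,6,15,-368,37,0.5],
])

```text
clock: 17.7
tool_pos: [0.4899, -0.2143, 0.0732]
orientation: [179.9, -0.0, -99.5]
force: [-0.8, -0.4, 0.8]
opening: 0.0436
```

```bash
python3 v.py pics/e.png .4914,-.215,-8.5 .489,-.280,-10
```

```text
[ 0.49  -0.214  0.073] [-0.778 -0.428  0.767]
```

View pics/e.png

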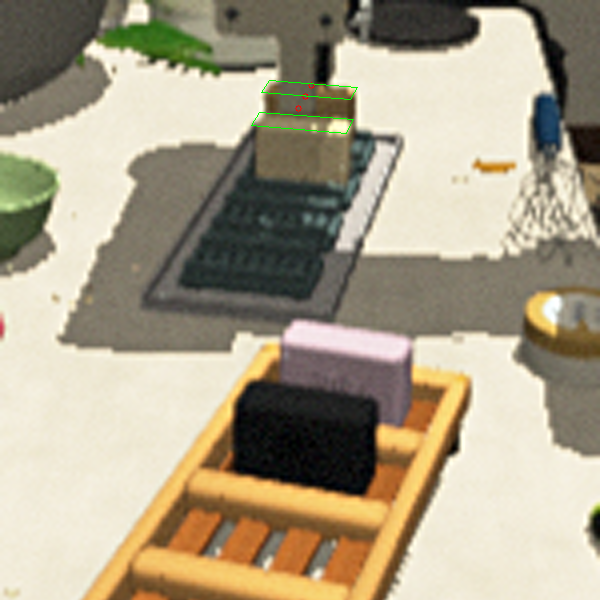

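Call:
carry_out([
  [0,0,0,0,0,-15,0.5],
  [0,0,0,0,0,-30,0.5],
  [0,0,0,0,0,-43.5,0.5],
  [0,0,0,0,0,-43.5,0.5],
  [0,0,0,0,0,-43.5,0.9],
  [0,0,0,0,0,-43.5,0.9],
  [0,0,0,0,0,-43.5,0.9],
  [0,0,0,0,0,-43.5,0.9],
])

```text
clock: 18.75
tool_pos: [0.4911, -0.2148, 0.0311]
orientation: [-179.9, 0.0, -99.5]
force: [-0.5, 0.3, 3.1]
opening: 0.0248
```

Call:
carry_out([
  [0,0,0,0,0,10,0.9],
  [0,0,0,0,0,35,0.9],
  [0,0,0,0,0,65,0.9],
  [0,0,0,0,10,90,0.9],
  [0,0,-1,0,45,100,0.9],
  [0,0,-2,0,95,100,0.9],
  [0,0,-3,0,145,100,0.9],
  [0,0,-4,0,195,100,0.9],
  [0,0,-5,0,245,100,0.9],
  [0,0,-6,0,295,100,0.9],
  [0,0,-6,1,345,100,0.9],
  [0,0,-6,1,390,100,0.9],
  [0,0,-6,1,418,95,0.9],
  [0,0,-6,1,428,75,0.9],
  [0,0,-6,1,428,45,0.9],
  [0,0,-6,1,428,22,0.9],
  [0,0,-6,1,428,12,0.9],
  [0,0,-6,1,428,8,0.9],
  [0,0,-6,1,428,7.5,0.9],
  [0,0,-6,1,428,7.5,0.9],
])

```text
clock: 21.25
tool_pos: [0.4921, 0.2136, 0.0389]
orientation: [-180.0, 0.1, -105.5]
force: [0.5, 0.7, -2.0]
opening: 0.0251
```

Call:
carry_out([
  [0,0,0,0,0,-0.8,0.9],
  [0,0,0,0,0,-0.8,0.9],
])

```text
clock: 21.5
tool_pos: [0.4921, 0.2136, 0.0381]
orientation: [-180.0, 0.1, -105.5]
force: [-1.6, -0.2, 4.8]
opening: 0.025
```

Call:
carry_out([
  [0,0,0,0,0,-0.6,0.9],
  [0,0,0,0,0,-0.6,0.9],
])

```text
clock: 21.75
tool_pos: [0.4921, 0.2136, 0.0381]
orientation: [-179.9, 0.1, -105.5]
force: [-4.2, -1.2, 11.9]
opening: 0.0248
```

Call:
carry_out([
  [0,0,0,0,0,0,0.53],
  [0,0,0,0,0,0,0.53],
  [0,0,0,0,0,0.5,0.53],
  [0,0,0,0,0,20,0.53],
  [0,0,0,0,0,50,0.53],
  [0,0,0,0,0,80,0.53],
  [0,0,1,0,-30,95,0.5],
  [0,0,2,0,-80,95,0.5],
  [0,0,3,0,-130,95,0.5],
  [0,0,4,0,-180,95,0.5],
  [0,0,5,0,-230,95,0.5],
  [0,0,5.5,-1,-285,95,0.5],
  [0,0,5.5,-1,-340,95,0.5],
  [0,0,5.5,-2,-395,95,0.5],
  [0,0,5.5,-3,-445,90,0.5],
  [0,0,5.5,-3,-480,75,0.5],
  [0,0,5.5,-3,-493,50,0.5],
  [0,0,5.5,-3,-493,37,0.5],
  [0,0,5.5,-3,-493,37,0.5],
])

```text
clock: 24.12
tool_pos: [0.4879, -0.2792, 0.0728]
orientation: [179.9, 0.0, -100.0]
force: [0.1, 0.6, 0.6]
opening: 0.0436
```

```bash
python3 v.py pics/f.png .489,-.280,-10
```

```text
[ 0.488 -0.279  0.073] [0.063 0.592 0.634]
```

View pics/f.png

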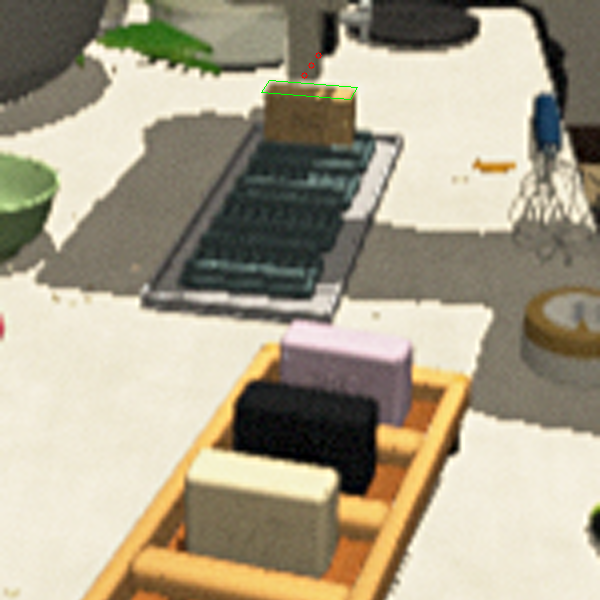

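Violet, charcoal and cream stand upright in their pockets. The tan bar's top (x 265–357, y 85–98) matches the prediction.

Call:
carry_out([
  [0,0,0,0,0,-15,0.5],
  [0,0,0,0,0,-30,0.5],
  [0,0,0,0,0,-43.5,0.5],
  [0,0,0,0,0,-43.5,0.5],
  [0,0,0,0,0,-43.5,0.9],
  [0,0,0,0,0,-43.5,0.9],
  [0,0,0,0,0,-43.5,0.9],
  [0,0,0,0,0,-43.5,0.9],
])

```text
clock: 25.18
tool_pos: [0.489, -0.2798, 0.0307]
orientation: [-179.9, -0.0, -100.0]
force: [0.0, 0.3, 1.6]
opening: 0.025
```

Run:
```python
from fit import *
s=cv2.imread('pics/side0.png'); t=cv2.imread('pics/top0.png'); S=cam('side');T=cam('top')
c=np.array([.5085,.273,.104]); A=np.radians(-15.4)
for z1 in(.104,.25):
  for v,im in((S,s),(T,t)):
    q=proj(v,box(.078,.193,z1,z1,c[0],c[1],A)); cv2.polylines(im,[cv2.convexHull(np.int32(q))],True,(0,255,0) if z1<.2 else (0,0,255),1)
cv2.imwrite('pics/g.png',np.hstack([s[150:420,:330],t[20:290,:330]]))
```

```text
(no output)
```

View pics/g.png

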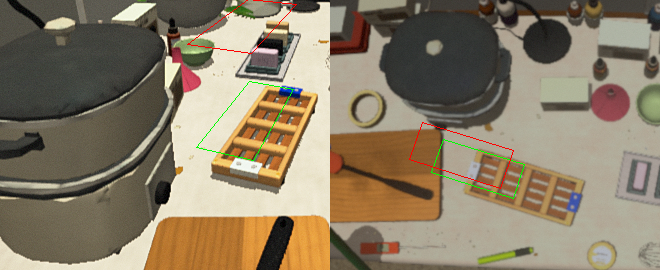

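Call:
carry_out([
  [0,0,0,0,0,10,0.9],
  [0,0,0,0,0,35,0.9],
  [0,0,0,0,0,65,0.9],
  [0,0,0,0,10,90,0.9],
  [0,0,-1,0,45,100,0.9],
  [0,0,-2,0,95,100,0.9],
  [0,0,-3,0,145,100,0.9],
  [0,0,-4,0,195,100,0.9],
  [0,0,-5,0,245,100,0.9],
  [0,0,-5.5,2,295,100,0.9],
  [0,0,-5.5,5,345,100,0.9],
  [0,0,-5.5,9,395,100,0.9],
  [0,0,-5.5,13,445,100,0.9],
  [0,0,-5.5,16,495,100,0.9],
  [0,0,-5.5,19,530,100,0.9],
  [0,0,-5.5,19,548,100,0.9],
  [0,0,-5.5,19,552,90,0.9],
  [0,0,-5.5,19,552,65,0.9],
  [0,0,-5.5,19,552,40,0.9],
  [0,0,-5.5,19,552,40,0.9],
])

```text
clock: 27.78
tool_pos: [0.5062, 0.2699, 0.0682]
orientation: [179.8, -0.2, -105.6]
force: [0.5, -0.1, -0.3]
opening: 0.025
```

Call:
carry_out([
  [0,0,0,0,0.5,0,0.9],
  [0,0,0,0,0.5,-15,0.9],
  [0,0,0,0,0.5,-25,0.9],
  [0,0,0,0,0.5,-30,0.9],
  [0,0,0,0,0.5,-32.5,0.9],
  [0,0,0,0,0.5,-32.5,0.9],
])

```text
clock: 28.52
tool_pos: [0.5078, 0.273, 0.0379]
orientation: [-180.0, 0.0, -105.5]
force: [0.8, -0.3, -1.8]
opening: 0.0249
```

Call:
carry_out([
  [0,0,0,0,0,-0.8,0.9],
  [0,0,0,0,0,-0.8,0.9],
])

```text
clock: 28.78
tool_pos: [0.5079, 0.273, 0.0377]
orientation: [-180.0, 0.0, -105.5]
force: [-2.5, -1.0, 4.5]
opening: 0.0249
```

Call:
carry_out([
  [0,0,0,0,0,-0.6,0.9],
  [0,0,0,0,0,-0.6,0.9],
])

```text
clock: 29.02
tool_pos: [0.5079, 0.273, 0.0376]
orientation: [-180.0, 0.0, -105.5]
force: [-4.0, -1.0, 10.4]
opening: 0.0249
```

Call:
carry_out([
  [0,0,0,0,0,0,0.53],
  [0,0,0,0,0,0,0.53],
  [0,0,0,0,0,0.5,0.53],
  [0,0,0,0,0,15,0.53],
  [0,0,0,0,0,45,0.53],
  [0,0,0,0,0,80,0.53],
  [0,0,0,-5,-30,120,0.53],
  [0,0,0,-15,-75,150,0.53],
  [0,0,0,-25,-125,170,0.53],
  [0,0,0,-35,-175,180,0.53],
  [0,0,0,-45,-225,190,0.53],
  [0,0,0,-50,-275,190,0.53],
  [0,0,0,-50,-325,190,0.53],
  [0,0,0,-50,-375,190,0.53],
  [0,0,0,-50,-425,190,0.53],
  [0,0,0,-50,-465,190,0.53],
  [0,0,0,-50,-490,190,0.53],
  [0,0,0,-50,-490,190,0.53],
])

```text
clock: 31.28
tool_pos: [0.4574, -0.2187, 0.227]
orientation: [-180.0, -0.0, -105.6]
force: [-1.1, 0.7, 0.1]
opening: 0.0411
```

Run:
```python
from fit import *
np.set_printoptions(precision=3,suppress=True)
print(ctrl.get_obs()['tool_pos'])
t=cam('top'); s=cam('side'); A=np.radians(-15.4)
R=np.array([[np.cos(A),np.sin(A)],[-np.sin(A),np.cos(A)]])
for l,y in zip(['violet','charcoal','cream','tan'],(-.093,-.031,.031,.093)):
    g=R.T@[0,y]+[.4838,.1833]; r=ctrl.outline_of(t,'bar_'+l)
    if r:
        f=fit(t,r[0]['pixels'],.063,.026,.03,.062,(*g,A)); print(l,np.array(f),'rack:',R@(np.array(f[:2])-[.4838,.1833]),r[0]['confidence'])
a=cv2.resize(t['pixels'][160:255,120:270],(600,380),interpolation=cv2.INTER_CUBIC)
b=cv2.resize(s['pixels'][200:340,180:350],(600,494))[:220*2]
cv2.imwrite('pics/h.png',np.hstack([cv2.resize(a,(400,253)),cv2.resize(b,(345,253))]))
```

```text
[ 0.457 -0.219  0.227]
violet [  0.459   0.094 -16.787   0.109] rack: [-0.    -0.093] 0.65
charcoal [  0.457   0.095 -16.516   0.161] rack: [-0.002 -0.092] 0.74
cream [  0.492   0.211 -16.211   0.091] rack: [0.    0.029] 0.59
tan [  0.507   0.271 -13.794   0.203] rack: [-0.001  0.09 ] 0.67
```

View pics/h.png

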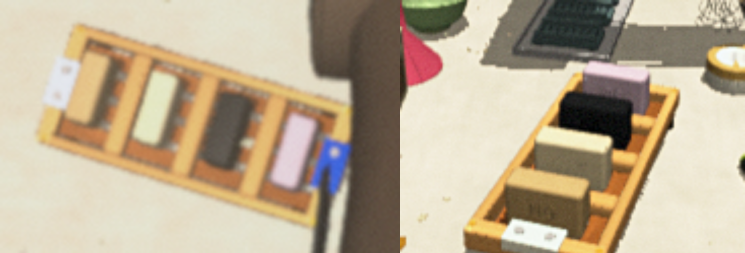

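```bash
python3 -c "
from plant import ctrl
print(ctrl.close_job())"
```

```text
the job is handed in; nothing more can be done
None
```

I moved all four bars to the rack and handed the job in at about 32 s of the 125 s allowed. From the blue clip to the white clip the order is violet, charcoal, cream, tan, which matches left to right on the tray. I lowered each bar until the force reading showed it resting on the pocket floor. Then I opened the fingers just enough to clear it and moved the arm away.

**Pictures:** the last top and side views show all four bars upright, each in its own pocket.

**Measured positions:** violet, cream and tan were within about 3 mm of their pocket centres.

**Failed check:** the position check for charcoal failed, because the network marked the violet bar in its place. Charcoal's placing therefore rests on the pictures and on the arm's position at release, which was within about 1 mm of the pocket centre.

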